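# Knock a cured specimen out of its turnover mould and weigh it

## Task

Turn the hinged mould cup right over so that it hangs upside down above the white tray, and knock it against its stop until the stuck orange specimen drops out into the tray. Then swing the empty mould back upright onto its rest, pick the specimen out of the tray and set it down flat on the round pan of the balance without dropping it. Leave the other things on the bench where they are.

Things in the scene. Friction and masses are not known exactly. Their poses are not given: they have to be found in the camera images.
- mould (a joint): hinge angle of the mould arm (rad): 0 = cup upright on its rest, pi/2 = arm standing up, pi = 3.14 = fully turned over on its stop, mouth down over the tray. Turns freely, falls by its own weight to either end (about 0.13 N m when level, light damping); both ends are hard stops. Axis: stand's x through mould_hinge; growing angle lifts the cup from the stand's +y side over the top to -y
- mould_hinge (a point): centre of the hinge, fixed to the stand, 56 mm above the bench; axes as stand. The grip bar's middle lies 83 mm from here along the stand's -x and 85 mm from the hinge axis: on the stand's +y side at angle 0, straight above at pi/2, on the -y side at pi
- mould_grip (a point): middle of the black grip bar that swings with the mould: round, 16 mm in diameter, 50 mm long, always parallel to the stand's x axis, joined to the cup by a 10 mm steel neck on its +x end. It can be pinched from above across its 16 mm all along the swing and turns between the fingers
- mould_mouth (a point): centre of the cup's mouth (moves with it; z points out of the mouth). Aluminium cup 53 mm wide, 34 mm high, cavity 33 mm wide, 26 mm deep. Rubber nubs near the cavity floor hold some 3.5 times the specimen's weight, so it stays in when just turned over. A sharp knock on the stop at angle pi (grip let fall from 40-50 mm, or struck down briskly) shifts it; after about 6 mm it falls out
- stand: grey knock-out stand fixed to the bench, base plate 150 x 270 x 5 mm; origin on the bench under the hinge's middle, x along the hinge axis (away from the robot at yaw 0), y towards the side where the mould rests upright, z up. Hinge pillars at x = +-40 mm, y = 0, 69 mm high; two rubber-tipped posts 51 mm high at x = +74 mm, y = +-85 mm carry the mould's lug
- tray_floor (a point): centre of the floor of the white catch tray that is part of the stand, 9.5 mm above the bench; axes as stand. Inside 110 mm (x) by 104 mm (y), walls 4 mm thick with their tops 26.5 mm above the bench. The upside-down mouth hangs centred over it, 39 mm above the bench
- puck: the specimen: orange resin disc, 30 mm in diameter, 22 mm high, about 60 g, with a steel spot in both faces; origin at its centre, z along its axis. Starts stuck in the mould cup, origin 2 mm above the hinge level; either face may end up
- balance_pan: round steel pan on the dark blue balance, 159 mm in diameter, 5 mm thick, stays put; origin at the centre of its underside, z up (its top is 5 mm above the origin, about 70 mm above the bench). The balance, 245 x 185 mm, is lower than the pan and does not move
- log_book: dark blue log book 210 x 148 x 17 mm, bystander, origin at centre of underside
- beaker: glass beaker, 53 mm wide, 68 mm high, bystander, origin at centre of underside
- reagent: small white bottle with red cap, 58 mm wide, 119 mm high, bystander, origin at centre of underside
- petri: round closed dish, 60 mm wide, 13 mm high, bystander, origin at centre of underside
- amber: amber bottle with black cap, 53 mm wide, 109 mm high, bystander, origin at centre of underside
- electrode_arm: white electrode holder on a base, fixed equipment in the way: its column and jointed arm stand 335 mm high and fill x 0.52 to 0.78 m, y -0.33 to -0.06 m; keep the arm and gripper clear of it. Origin on the bench near its base

How it is judged (in metres and radians):
On the way, in this order (a step that is already met when the one before it is completed fails the run):
1. the mould is turned over above the tray with the specimen still stuck in it (value of joint mould above 2.85 rad and z of puck in the frame of stand above 0.042 m).
2. the specimen has been knocked out and lies in the tray under the upside-down mould (value of joint mould above 2 rad and z of puck in the frame of stand below 0.027 m and horizontal distance between puck and tray_floor below 0.065 m and linear speed of puck below 0.05 m/s), for 0.1 s.
3. the empty mould is back upright on its rest (value of joint mould below 0.12 rad), for 0.2 s.
At the end, for the whole second after the job is handed in: The mould is upright on its rest (within 0.12 rad); the specimen lies still and flat (either face up, within 0.12 rad) on the balance pan, its centre within 60 mm of the pan's centre (value of joint mould below 0.12 rad and horizontal distance between puck and balance_pan below 0.06 m and z of puck in the frame of balance_pan between 0.012 and 0.019 m and angle between the z axis of puck and the z axis of balance_pan, either way round below 0.12 rad and contact force between puck and balance_pan above 0.2 N and linear speed of puck below 0.02 m/s); the robot touches nothing.
It fails at once if the specimen was let go more than about 25 mm above the pan (horizontal distance between puck and balance_pan below 0.08 m and z of puck in the frame of balance_pan above 0.042 m and contact force between puck and the fingers below 0.02 N).
It fails at once if a bystander was moved more than 30 mm or tipped (distance of any of log_book, beaker, reagent, petri, amber from where it was at the start of the episode above 0.03 m or angle between any of beaker, reagent, amber's own z axis and vertical above 0.6 rad).
It also fails if it takes over 72 s, if anything falls off the work surface, if the arm or the gripper's body presses on something with over 40 N, if the wrist force passes 120 N, or if a joint passes its speed limit or range.

## Robot

A 6-joint arm with a two-finger parallel gripper is mounted at the origin on a cart in front of the work surface, level with it; the furniture and walls round the work are solid. World frame = base frame: x ahead of the robot, y to its left, z up, the work surface at z = 0. Lengths are in mm, angles in rad, forces in N, time in s.
With the tool pointing down it reaches from about 375 to 975 mm from the base axis. Payload 3.8 kg.
Tool frame: the origin (TCP) lies at the very end of the fingers, on their centre line; the grasp point (between the pads) lies 19 mm behind it (grasp_offset is the distance from the TCP to the grasp point, in mm); z points along the fingers, y is the line along which they close (so a half turn about z gives the same grasp; the last joint's range is limited). The gripper opens to 85 mm and grips with 20 to 120 N. Pads are 22 mm wide; open, the fingers measure 114 mm over their backs; the gripper's body (76 mm by 85 mm) begins 54 mm behind the grasp point. The pads swing forward as they close: fully open they stand 13 mm farther back than shut.
Start: joints at [-0.037, 0.264, 1.604, -0, 1.274, -0.037], TCP at [674.995, -0.002, 195.88] pointing down, gripper open.
Joint ranges: [-2.63, 2.63], [-0.94, 2.18], [0.31, 2.57], [-1.31, 4.45], [0, 2.66], [-2.55, 2.55]. Speed limits (rad/s): [2.57, 2.57, 3.14, 3.14, 3.14, 3.14].

## Interface

Orientations are given as a unit quaternion [x, y, z, w].
In Python, from workcell import read_state, snapshot, camera_info, close_job, grasp_offset gives the robot as it stands.
- The arm moves only by the tool arm_command, never from a script. Its arguments are lists of equal length, an entry for each row: "travel": the shift along the tool's x, y, z in mm, a list of three; "roll": the turn about the tool's z in rad. A call has 1 to 5 rows; each row is the pose to reach, as a shift and turn from the pose commanded when the call began, along the tool's axes at that moment; what a row does not reach only later rows make up. A row lasts 1/10 s, in which the tool goes at most 50 mm and 8.59 degrees, less where a joint would pass 70% of its speed; a pose out of reach is approached as far as the arm can. A call with a gripper value outside its range is refused whole. "gripper" is the opening, from 0 (shut) to 1 (fully open), set as the call begins (left out, the last holds). The fingers move at their own pace and stop on an object; "force" is the grip in N (left out, the last holds). Time passes only in rows, so rows that repeat a pose let the fingers close. It gives the time, the measured TCP pose, the force, the opening and the grip force at its end, in the units of the state.
- read_state(): the state, without advancing time (a new reading comes with each control period).
- snapshot(name): name is "scene" or "side" or "wrist"; returns (picture, depth): 420x560x3 uint8, red, green, blue; 420x560 float32, mm along the optical axis (not along the pixel's ray), 0 where there is no reading.
- camera_info(name): a dict with "intrinsics" (3x3 intrinsics, pixels), "origin" and "rotation" of the camera in the world; the wrist camera has in their place "tool_from_camera" (4x4, takes a point from camera to tool coordinates, whose origin is the TCP and whose axes are the flange's). Camera axes: x right, y down, z forward; pixel columns grow to the right and rows downward; lengths in mm; the calibration is good to about 2 mm. A picture is of the moment at which its call begins: read the wrist's pose just before it. camera_info takes no time and is no camera call.
- close_job(): hands the job in; it is judged then, once.
The state is a dict: "time": time; "q": joint angles; "qd": joint speeds; "tau": joint torques, N m; "position": TCP position; "tool_rot": TCP orientation; "ft_force": force on the tool from outside, world axes, zero at the start; "ft_torque": the same for the moment, N m; "gripper_width": finger opening in mm; "grip_force": force on a finger pad.
Only numpy, scipy, OpenCV 4.12 (cv2) and the standard library are available. Lean on these libraries where they do the work, as an engineer would, in place of code of your own. Each camera call takes 0.05 s, during which the arm holds its last target. There are 200 camera calls.

## Working session

There is one attempt and no reset: what is moved stays moved. The work goes in short steps, Python scripts to look and compute and a tool call to move; the robot and the scene stay as the last step left them, time stands still between calls to the robot, and variables do not carry over. Pictures are saved under pics/ and viewed, at most 10 in all, crops included, and the job is handed in when it is done.

Besides the shell and the picture viewer there is one more tool, called as name(argument=value, ...), one argument or row to a line, values as JSON. arm_command: Moves the arm, as the interface text tells. Its arguments: {"type":"object","properties":{"travel":{"type":"array","items":{"type":"array","items":{"type":"number"}}},"roll":{"type":"array","items":{"type":"number"}},"gripper":{"type":"number"},"force":{"type":"number"}},"required":["travel","roll"]}

```bash
mkdir -p pics; ls; cat > h.py <<'E'
import numpy as np, cv2
from workcell import *
def save(n,im): cv2.imwrite(f'pics/{n}.png',cv2.cvtColor(im,cv2.COLOR_RGB2BGR))
def pts(name,depth,st=None):
    c=camera_info(name);K=np.array(c['intrinsics']);v,u=np.mgrid[:420,:560]
    P=np.stack([(u-K[0,2])/K[0,0]*depth,(v-K[1,2])/K[1,1]*depth,depth],-1)
    if name=='wrist':
        from scipy.spatial.transform import Rotation as R
        T=np.array(c['tool_from_camera']);P=P@T[:3,:3].T+T[:3,3]
        return P@R.from_quat(st['tool_rot']).as_matrix().T+np.array(st['position'])
    return P@np.array(c['rotation']).T+np.array(c['origin'])
E
python3 - <<'E'
from h import *
s=read_state();print(s, grasp_offset)
for n in ['scene','side','wrist']:
    im,d=snapshot(n);np.savez(f'{n}0.npz',im=im,P=pts(n,d,s),d=d);save(n+'0',im)
    print(n,camera_info(n))
a=[cv2.imread(f'pics/{n}0.png') for n in ['scene','side','wrist']]
E
```

```text
pics
{'time': 0.0, 'q': array([-3.68800137e-02,  2.64751327e-01,  1.60537477e+00,  3.77171325e-05,
        1.27370548e+00, -3.69030153e-02]), 'qd': array([ 0.0003988 ,  0.00014912,  0.00118548, -0.00129468,  0.00078785,
       -0.00082615]), 'tau': array([ 6.10465631e-04, -5.15121067e+01, -3.67308676e+01, -4.07824507e-05,
        1.31324201e-02,  1.46811578e-05]), 'position': array([6.74188133e+02, 5.54225446e-02, 1.94562936e+02]), 'tool_rot': array([ 0.70710212,  0.70711055, -0.00074864, -0.0008325 ]), 'ft_force': array([ 0.08403803, -0.09111162, -0.50155286]), 'ft_torque': array([ 0.0499939 , -0.01784033,  0.0030889 ]), 'grip_force': 0.0, 'gripper_width': 85.60005367190219} 18.700000000000003Traceback (most recent call last):
  File "<stdin>", line 4, in <module>
  File "h.py", line 11, in pts
    return P@np.array(c['rotation']).T+np.array(c['origin'])
           ~^~~~~~~~~~~~~~~~~~~~~~~~~~
ValueError: matmul: Input operand 1 has a mismatch in its core dimension 0, with gufunc signature (n?,k),(k,m?)->(n?,m?) (size 4 is different from 3)
```

```bash
sed -i "s/^    return P@np.array(c\['rotation'\]).T/    from scipy.spatial.transform import Rotation as R\n    return P@R.from_quat(c['rotation']).as_matrix().T/" h.py
python3 - <<'E'
from h import *
s=read_state()
for n in ['scene','side','wrist']:
    im,d=snapshot(n);np.savez(f'{n}0.npz',im=im,P=pts(n,d,s),d=d);save(n+'0',im)
print(camera_info('scene'),camera_info('wrist'))
E
```

```text
{'intrinsics': array([[383.96692854,   0.        , 275.28231211],
       [  0.        , 383.96692854, 206.68420277],
       [  0.        ,   0.        ,   1.        ]]), 'origin': array([ -52.88917812, -858.15122989,  926.65109748]), 'rotation': array([ 0.87074844, -0.27917699,  0.11671402, -0.38760186])} {'intrinsics': array([[330.11264635,   0.        , 280.71290857],
       [  0.        , 330.11264635, 206.67912712],
       [  0.        ,   0.        ,   1.        ]]), 'tool_from_camera': array([[-1.18979647e-03, -9.51550480e-01, -3.07490273e-01,
         7.84850392e+01],
       [ 9.99999292e-01, -1.13771291e-03, -3.48643085e-04,
        -2.05719652e-01],
       [-1.80841582e-05, -3.07490470e-01,  9.51551160e-01,
        -1.77132778e+02],
       [ 0.00000000e+00,  0.00000000e+00,  0.00000000e+00,
         1.00000000e+00]])}
```

View pics/scene0.png

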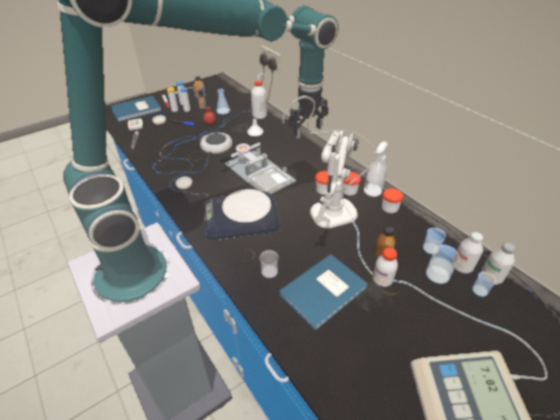

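View pics/wrist0.png

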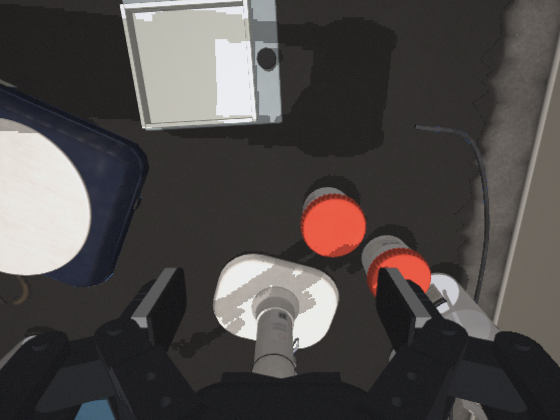

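```bash
python3 - <<'E'
from h import *
z=np.load('wrist0.npz');P=z['P'];d=z['d']
for (u,v) in [(122,5),(255,2),(270,0),(282,122),(255,125),(145,128),(190,65),(200,90),(266,58),(140,160),(60,200),(90,190),(0,200)]: print('w',(u,v),P[v,u].round(),d[v,u])
z=np.load('scene0.npz');im=z['im'];P=z['P'];d=z['d']
ok=(d>0)&(P[...,2]>60)&(P[...,2]<75)
for (u,v) in [(245,205),(260,178),(243,150),(252,160),(270,175),(285,178),(240,172),(249,165)]: print('s',(u,v),P[v,u].round())
c=im[125:245,195:305];a=cv2.resize(c,None,fx=5,fy=5,interpolation=cv2.INTER_CUBIC)
s=np.load('side0.npz')['im'];b=cv2.resize(s,(800,600))
save('c1',a);save('side0b',b)
E
```

```text
w (122, 5) [528. 162.  26.] 303.9841
w (255, 2) [649. 169.   5.] 320.79895
w (270, 0) [663. 171.   4.] 321.44482
w (282, 122) [675.  56.  -1.] 361.87738
w (255, 125) [645.  52.  -2.] 363.6111
w (145, 128) [526.  50.   3.] 359.95117
w (190, 65) [581. 113.   7.] 337.03802
w (200, 90) [589.  89.   7.] 344.26794
w (266, 58) [661. 114.  50.] 295.37747
w (140, 160) [527.  19.  29.] 344.26328
w (60, 200) [462. -13.  69.] 316.94098
w (90, 190) [484.  -7.  54.] 328.94824
w (0, 200) [404. -13.  69.] 317.08542
s (245, 205) [404. -17.  72.]
s (260, 178) [565. 141.  12.]
s (243, 150) [566. 259.  77.]
s (252, 160) [564. 191.  69.]
s (270, 175) [610. 137.   9.]
s (285, 178) [646.  88.   8.]
s (240, 172) [528. 230.   3.]
s (249, 165) [544. 182.  59.]
```

View pics/c1.png

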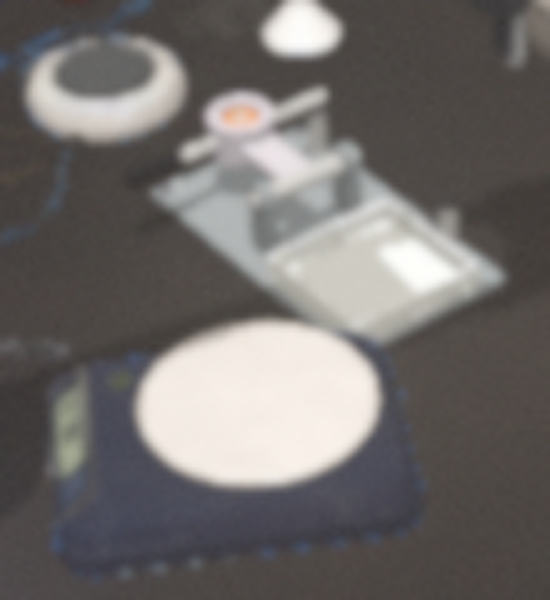

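View pics/side0b.png

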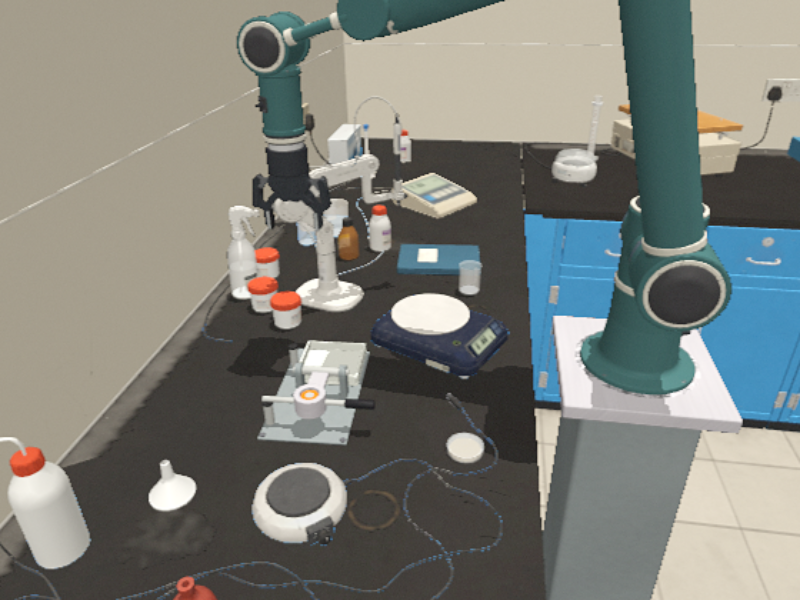

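The scene crop shows the cup upright with orange specimen at crop (240,115), the tray at (370,275) and the pan at (258,400). The side view shows the black grip bar at (350,404), towards the robot. From the wrist picture the tray's centre is near (587,108) and the stand's yaw about +0.08, so the hinge is near (580,193) and the grip near (490,271). I'll move over the hinge and look once from close by.

arm_command(
  travel=[
    [40,-22,0],
    [80,-44,0],
    [120,-66,0],
    [160,-88,0],
    [200,-110,0],
  ],
  roll=[0,0,0,0,0],
  gripper=1,
)

```text
time: 0.7
position: [563.8, 201.3, 195.7]
tool_rot: [0.707, 0.707, -0.0, -0.0]
ft_force: [0.6, 0.4, 0.3]
gripper_width: 85.9
grip_force: 0.0
```

arm_command(
  travel=[
    [0,0,0],
    [0,0,0],
    [0,0,0],
  ],
  roll=[0,0,0],
)

```text
time: 1.0
position: [565.4, 199.3, 195.8]
tool_rot: [0.707, 0.707, -0.0, 0.0]
ft_force: [-0.1, -1.1, 0.6]
gripper_width: 85.1
grip_force: 0.0
```

```bash
python3 - <<'E'
from h import *
s=read_state();im,d=snapshot('wrist');P=pts('wrist',d,s);np.savez('w1.npz',im=im,P=P,d=d,pos=s['position'],rot=s['tool_rot']);print(s['position'],s['tool_rot'],s['time'])
save('w1',im)
hsv=cv2.cvtColor(im,cv2.COLOR_RGB2HSV)
m=(hsv[...,0]<22)&(hsv[...,1]>130)&(hsv[...,2]>120)
print(m.sum(),np.median(P[m],0) if m.any() else '')
# flat scan of things at heights
for lo,hi in [(46,54),(54,68),(68,80)]:
    k=(P[...,2]>lo)&(P[...,2]<hi)&(P[...,0]>450)&(P[...,1]>80)
    n,l,st,c=cv2.connectedComponentsWithStats(k.astype(np.uint8))
    for i in range(1,n):
        if st[i,4]>60: print(lo,st[i],P[l==i].mean(0).round(1))
E
```

```text
[565.36845341 199.31935727 195.81059227] [ 7.07175528e-01  7.07037963e-01 -1.38647813e-04  2.68618964e-04] 1.0
1286 [588.7176404  268.57787432  67.05948323]
46 [360 249  17  16 201] [659.6 115.8  49.4]
54 [278  77  35  39 494] [578.2 280.4  66.2]
54 [324  86  60  15 678] [631.  283.3  58.8]
54 [ 175   92   91   21 1386] [506.2 276.4  60.5]
54 [ 247  124  103   79 3426] [580.8 213.2  60.2]
68 [ 264   65   61   63 1859] [577.  281.1  71.9]
68 [278  80  33  35 506] [577.2 280.8  68.6]
```

View pics/w1.png

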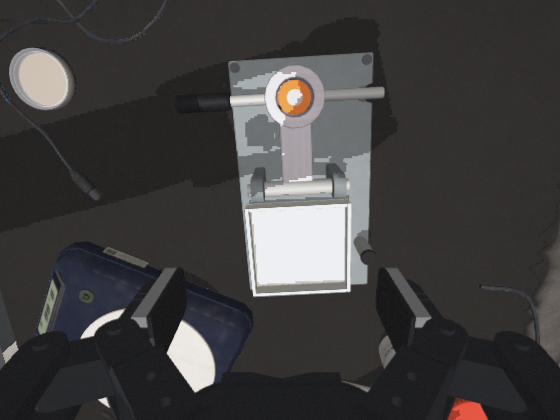

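The wrist picture shows the cup mouth at (295,97), the black bar at columns 177–230 near row 103, the hinge at (300,187) and the tray at (300,247). Next I'll fix the yaw and the bar's middle.

```bash
python3 - <<'E'
from h import *
z=np.load('w1.npz');P=z['P'];im=z['im']
k=(P[...,2]>56)&(P[...,2]<68);k[:90]=0;k[114:]=0;k[:,:170]=0;k[:,268:]=0
print(P[k].min(0),P[k].max(0)); 
pl=P[k];b=np.polyfit(pl[:,0],pl[:,1],1);print('left slope',b[0],b@[495,1])
k2=(P[...,2]>54)&(P[...,2]<68);k2[:84]=0;k2[104:]=0;k2[:,:326]=0
a=P[k2];print('rod',np.polyfit(np.r_[pl[:,0],a[:,0]],np.r_[pl[:,1],a[:,1]],1))
bar=k&(im.max(-1)<70);q=P[bar];print('bar',bar.sum(),np.percentile(q[:,0],[1,99]),q.mean(0),np.percentile(q[:,2],95))
hp=(P[...,2]>54)&(P[...,2]<72);hp[:178]=0;hp[196:]=0;hp[:,:270]=0;hp[:,330:]=0
q=P[hp];print('hinge',q.mean(0),np.polyfit(q[:,0],q[:,1],1))
E
```

```text
[469.4276149  267.31125189  56.0765665 ] [550.89908605 283.85061324  65.55139886]
left slope 0.05233700447030028 275.844424076092
rod [5.48379787e-02 2.48683897e+02]
bar 961 [470.48241192 518.55588771] [494.65886877 275.80807629  61.25835734] 63.61177695686243
hinge [583.23826679 197.63031653  61.06694694] [4.19115747e-02 1.73185882e+02]
```

arm_command(
  travel=[
    [16,-14,0],
    [32,-28,0],
    [48,-42,0],
    [64,-56,0],
    [77,-71,0],
  ],
  roll=[0.14,0.28,0.42,0.56,0.7],
)

```text
time: 1.55
position: [494.6, 276.4, 195.8]
tool_rot: [0.908, 0.418, 0.0, 0.0]
ft_force: [-0.5, 0.2, -0.8]
gripper_width: 85.3
grip_force: 0.0
```

arm_command(
  travel=[
    [0,0,15],
    [0,0,30],
    [0,0,50],
    [0,0,70],
    [0,0,90],
  ],
  roll=[0.14,0.28,0.42,0.56,0.7],
)

```text
time: 2.05
position: [495.1, 275.7, 105.1]
tool_rot: [0.997, 0.081, 0.0, 0.0]
ft_force: [0.4, -0.7, -0.6]
gripper_width: 85.4
grip_force: 0.0
```

arm_command(
  travel=[
    [0,0,0],
    [0,0,0],
    [0,0,0],
  ],
  roll=[0.118,0.118,0.118],
)

```text
time: 2.35
position: [495.1, 276.2, 106.1]
tool_rot: [1.0, 0.027, 0.0, -0.0]
ft_force: [0.2, 0.4, -0.6]
gripper_width: 85.5
grip_force: 0.0
```

```bash
cat >> h.py <<'E'
def tool(p=None):
    from scipy.spatial.transform import Rotation as R
    s=read_state();M=R.from_quat(s['tool_rot']).as_matrix()
    print('t',s['time'],'pos',s['position'].round(1),'q',s['q'].round(2),'head',np.arctan2(M[1,0],M[0,0]).round(3),'down',M[:,2].round(3),'F',s['ft_force'].round(1),'w',s['gripper_width'].round(1),s['grip_force'].round(1))
    if p is not None: print('go',(M.T@(np.array(p)-s['position'])).round(1))
    return s
E
python3 - <<'E'
from h import *
tool([494.6,276,36])
E
```

```text
Traceback (most recent call last):
  File "h.py", line 16, in tool
    print('t',s['time'],'pos',s['position'].round(1),'q',s['q'].round(2),'head',np.arctan2(M[1,0],M[0,0]).round(3),'down',M[:,2].round(3),'F',s['ft_force'].round(1),'w',s['gripper_width'].round(1),s['grip_force'].round(1))
                                                                                                                                                                         ^^^^^^^^^^^^^^^^^^^^^^^^
AttributeError: 'float' object has no attribute 'round'
```

arm_command(
  travel=[
    [0,0,20],
    [0,0,40],
    [0,0,60],
    [0,0,70],
    [0,0,70],
  ],
  roll=[0,0,0,0,0],
)

```text
time: 2.85
position: [493.2, 276.3, 34.7]
tool_rot: [1.0, 0.027, -0.001, 0.001]
ft_force: [0.7, -1.3, -0.3]
gripper_width: 85.8
grip_force: 0.0
```

arm_command(
  travel=[
    [0,0,0],
    [0,0,0],
    [0,0,0],
    [0,0,0],
    [0,0,0],
  ],
  roll=[0,0,0,0,0],
  gripper=0.1,
  force=30,
)

```text
time: 3.35
position: [494.3, 277.2, 36.4]
tool_rot: [1.0, 0.026, 0.0, -0.0]
ft_force: [-0.6, 0.3, 0.3]
gripper_width: 12.2
grip_force: 0.0
```

```bash
sed -i "s/s\['gripper_width'\].round(1),s\['grip_force'\].round(1)/round(s['gripper_width'],1),round(s['grip_force'],1)/" h.py; python3 - <<'E'
from h import *
s=tool([494.6,276,36])
E
```

```text
t 3.35 pos [494.3 277.2  36.4] q [0.47 0.21 1.98 0.   0.94 1.98] head 0.053 down [ 0.001  0.    -1.   ] F [-0.6  0.3  0.3] w 12.2 0.0
go [0.2 1.2 0.4]
```

arm_command(
  travel=[
    [0,0,0],
    [0,0,0],
  ],
  roll=[0,0],
)

```text
time: 3.55
position: [494.0, 277.0, 35.9]
tool_rot: [1.0, 0.026, 0.0, -0.0]
ft_force: [-0.3, 0.2, 0.3]
gripper_width: 8.5
grip_force: 0.0
```

```bash
python3 - <<'E'
from h import *
s=tool();im,d=snapshot('wrist');save('w2',im);np.savez('w2.npz',im=im,P=pts('wrist',d,s))
E
```

```text
t 3.55 pos [494.  277.   35.9] q [ 0.47  0.21  1.98 -0.    0.94  1.99] head 0.053 down [ 0.  0. -1.] F [-0.3  0.2  0.3] w 8.5 0.0
```

View pics/w2.png

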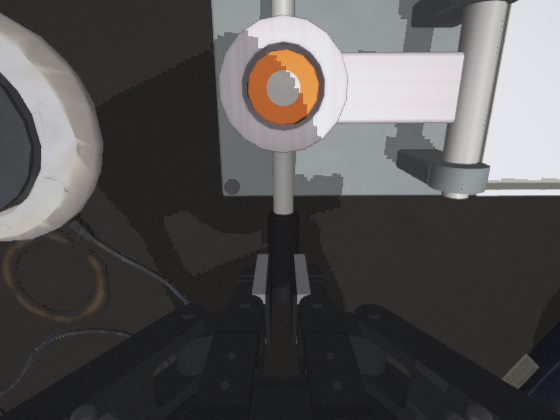

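The pads are at (262,270) and (300,270), the bar runs down to about (283,300) between them, and the fingers closed to 8.5 mm without force. I'll check the bar and pad heights.

```bash
python3 - <<'E'
from h import *
z=np.load('w2.npz');P=z['P']
for p in [(283,195),(283,220),(283,240),(283,255),(283,275),(283,290),(270,230),(262,265),(300,265),(262,300),(283,320),(250,300),(283,88),(330,40)]: print(p,P[p[1],p[0]].round(1))
im=z['im'];save('c2',cv2.resize(im[200:360,180:390],None,fx=3.7,fy=3.7,interpolation=cv2.INTER_CUBIC))
E
```

```text
(283, 195) [529.2 277.6  60.8]
(283, 220) [517.5 277.   63.6]
(283, 240) [506.6 276.4  62.6]
(283, 255) [498.9 276.   63.6]
(283, 275) [487.5 275.4  63.3]
(283, 290) [479.  274.9  63.7]
(270, 230) [510.  283.1  58.7]
(262, 265) [504.5 285.5  85.5]
(300, 265) [505.2 269.2  85.4]
(262, 300) [501.7 284.3 107.5]
(283, 320) [411.7 270.8  -2. ]
(250, 300) [506.7 288.1 115.2]
(283, 88) [577.1 280.2  69.3]
(330, 40) [595.3 263.1  72.4]
```

View pics/c2.png

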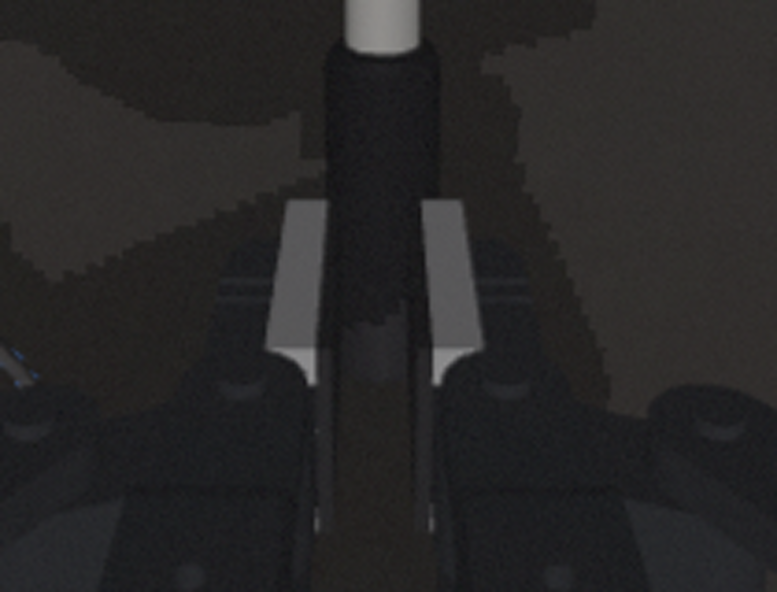

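arm_command(
  travel=[
    [0,0,-5],
    [0,0,-10],
    [0,0,-15],
    [0,0,-20],
    [0,0,-20],
  ],
  roll=[0,0,0,0,0],
)

```text
time: 4.1
position: [494.9, 277.5, 57.2]
tool_rot: [1.0, 0.026, 0.001, -0.0]
ft_force: [-0.0, -0.5, 0.5]
gripper_width: 8.6
grip_force: 0.0
```

```bash
python3 - <<'E'
from h import *
s=tool();im,d=snapshot('wrist');P=pts('wrist',d,s)
for p in [(283,195),(283,220),(283,240),(283,255),(283,275),(283,290),(262,265),(300,265),(283,320),(283,88)]: print(p,P[p[1],p[0]].round(1))
K=(np.abs(P[...,0]-494)<70)&(np.abs(P[...,1]-276)<90)
# side camera: what lies near fingers
for n in ['side','scene']:
    im,d=snapshot(n);Q=pts(n,d);np.savez(n+'3.npz',im=im,P=Q)
    k=(abs(Q[...,0]-494)<16)&(abs(Q[...,1]-277)<40)&(Q[...,2]>10)&(Q[...,2]<140);q=Q[k]
    print(n,k.sum())
    for z in range(10,140,8):
        a=q[(q[:,2]>=z)&(q[:,2]<z+8)]
        if len(a):print(z,len(a),a.min(0).round(),a.max(0).round())
E
```

```text
t 4.1 pos [494.9 277.5  57.2] q [0.47 0.19 1.97 0.   0.98 1.99] head 0.053 down [ 0.002  0.001 -1.   ] F [-0.  -0.5  0.5] w 8.6 0.0
(283, 195) [524.1 277.6  61. ]
(283, 220) [510.6 276.9  63.6]
(283, 240) [498.6 276.2  63.6]
(283, 255) [489.3 275.7  63.5]
(283, 275) [476.8 275.1  64.1]
(283, 290) [426.7 271.9  -0.6]
(262, 265) [506.  285.9 108.2]
(300, 265) [506.  269.6 106.6]
(283, 320) [397.4 270.3  -1.4]
(283, 88) [578.7 280.6  68.1]
side 225
42 1 [497. 281.  50.] [497. 281.  50.]
50 27 [479. 282.  50.] [510. 287.  58.]
58 61 [478. 272.  58.] [510. 287.  64.]
82 1 [501. 287.  89.] [501. 287.  89.]
90 15 [483. 267.  90.] [503. 294.  97.]
98 35 [482. 264.  99.] [502. 299. 106.]
106 29 [483. 273. 106.] [504. 298. 114.]
114 28 [483. 272. 114.] [503. 298. 122.]
122 11 [482. 268. 122.] [500. 297. 128.]
130 12 [480. 247. 131.] [500. 312. 138.]
138 5 [480. 296. 138.] [495. 313. 140.]
scene 101
50 6 [481. 269.  52.] [508. 273.  57.]
58 23 [478. 262.  58.] [509. 282.  66.]
66 2 [488. 267.  66.] [505. 272.  66.]
90 4 [485. 263.  93.] [501. 272.  98.]
98 12 [484. 256. 100.] [503. 283. 106.]
106 14 [483. 257. 106.] [505. 285. 114.]
114 12 [484. 259. 115.] [498. 287. 121.]
122 13 [483. 258. 122.] [500. 289. 128.]
130 11 [482. 246. 130.] [507. 288. 138.]
138 4 [482. 242. 139.] [487. 288. 140.]
```

The cameras show the fingertips ending at z≈89 while the TCP reads 57. The bar was still at 64 after the lift, so the pads end about 32 mm above the reported TCP and passed over the bar. I'll open, go deeper while watching the force, and close again.

arm_command(
  travel=[
    [0,0,0],
    [0,0,0],
    [0,0,0],
    [0,0,10],
    [0,0,20],
  ],
  roll=[0,0,0,0,0],
  gripper=0.6,
)

```text
time: 4.75
position: [494.2, 277.1, 35.3]
tool_rot: [1.0, 0.026, 0.0, -0.0]
ft_force: [-0.7, 0.1, 0.4]
gripper_width: 51.0
grip_force: 0.0
```

arm_command(
  travel=[
    [0,1,8],
    [0,1,16],
    [0,1,25],
    [0,1,25],
  ],
  roll=[0,0,0,0],
)

```text
time: 5.15
position: [492.6, 275.3, 8.9]
tool_rot: [1.0, 0.026, -0.002, 0.001]
ft_force: [0.5, -0.5, -0.1]
gripper_width: 51.3
grip_force: 0.0
```

arm_command(
  travel=[
    [0,0,0],
    [0,0,0],
    [0,0,0],
    [0,0,0],
    [0,0,0],
  ],
  roll=[0,0,0,0,0],
  gripper=0.1,
)

```text
time: 5.65
position: [494.6, 275.9, 11.5]
tool_rot: [1.0, 0.026, 0.0, 0.0]
ft_force: [0.1, -2.3, 1.8]
gripper_width: 14.6
grip_force: 29.9
```

```bash
python3 - <<'E'
from h import *
s=tool();im,d=snapshot('wrist');P=pts('wrist',d,s)
for p in [(262,265),(300,265),(283,220),(283,240)]: print(p,P[p[1],p[0]].round(1))
E
```

```text
t 5.65 pos [494.6 275.9  11.5] q [ 0.47  0.24  2.   -0.    0.9   1.98] head 0.053 down [ 0.001 -0.    -1.   ] F [ 0.1 -2.3  1.8] w 14.6 29.9
(262, 265) [505.3 284.4  61.6]
(300, 265) [505.7 268.1  60.8]
(283, 220) [525.5 276.5  59.6]
(283, 240) [517.8 276.1  62.7]
```

Gripped at 30 N. Next is the swing along the 85 mm arc.

arm_command(
  travel=[
    [0,1.3,-14.8],
    [0,5.1,-29.1],
    [0,11.4,-42.5],
    [0,19.9,-54.6],
    [0,30.4,-65.1],
  ],
  roll=[0,0,0,0,0],
)

```text
time: 6.2
position: [496.1, 249.7, 79.0]
tool_rot: [1.0, 0.026, 0.001, -0.004]
ft_force: [-3.7, 11.3, 4.9]
gripper_width: 14.6
grip_force: 29.2
```

arm_command(
  travel=[
    [0,12.1,-8.5],
    [0,25.5,-14.8],
    [0,39.8,-18.6],
    [0,54.6,-19.9],
    [0,69.4,-18.6],
  ],
  roll=[0,0,0,0,0],
)

```text
time: 6.7
position: [501.3, 178.0, 98.7]
tool_rot: [1.0, 0.026, 0.003, -0.002]
ft_force: [3.2, 4.5, 1.8]
gripper_width: 14.7
grip_force: 32.6
```

arm_command(
  travel=[
    [0,14.3,3.8],
    [0,27.7,10.1],
    [0,39.8,18.6],
    [0,50.3,29.1],
    [0,54.8,35],
  ],
  roll=[0,0,0,0,0],
)

```text
time: 7.2
position: [503.5, 120.4, 59.0]
tool_rot: [1.0, 0.026, 0.001, 0.0]
ft_force: [4.9, 1.8, 1.5]
gripper_width: 14.7
grip_force: 34.8
```

```bash
python3 - <<'E'
from h import *
s=tool();im,d=snapshot('side');save('s4',im[120:370,140:400])
E
```

```text
t 7.2 pos [503.5 120.4  59. ] q [ 0.19  0.1   2.07 -0.    0.97  1.71] head 0.052 down [ 0.003 -0.    -1.   ] F [4.9 1.8 1.5] w 14.7 34.8
```

arm_command(
  travel=[
    [0,5.4,8.8],
    [0,9.8,18.3],
    [0,12.9,28.2],
    [0,14.8,38.4],
    [0,15.3,46],
  ],
  roll=[0,0,0,0,0],
)

```text
time: 7.75
position: [503.2, 106.1, 12.3]
tool_rot: [1.0, 0.026, 0.0, -0.0]
ft_force: [5.6, 0.6, 8.7]
gripper_width: 14.6
grip_force: 35.3
```

arm_command(
  travel=[
    [0,0,1.5],
    [0,0,2.5],
    [0,0,2.5],
  ],
  roll=[0,0,0],
)

```text
time: 8.05
position: [503.2, 106.0, 12.0]
tool_rot: [1.0, 0.027, -0.0, 0.0]
ft_force: [-0.5, -0.5, 15.1]
gripper_width: 14.7
grip_force: 35.7
```

```bash
python3 - <<'E'
from h import *
s=tool();im,d=snapshot('wrist');P=pts('wrist',d,s)
im2,d2=snapshot('scene')
o=np.hstack([cv2.resize(im,(480,360)),cv2.resize(im2[125:245,195:305],(320,360))]);save('o5',o)
E
```

```text
t 8.05 pos [503.2 106.   12. ] q [ 0.16  0.15  2.11 -0.    0.88  1.68] head 0.054 down [-0.    -0.001 -1.   ] F [-0.5 -0.5 15.1] w 14.7 35.7
```

View pics/o5.png

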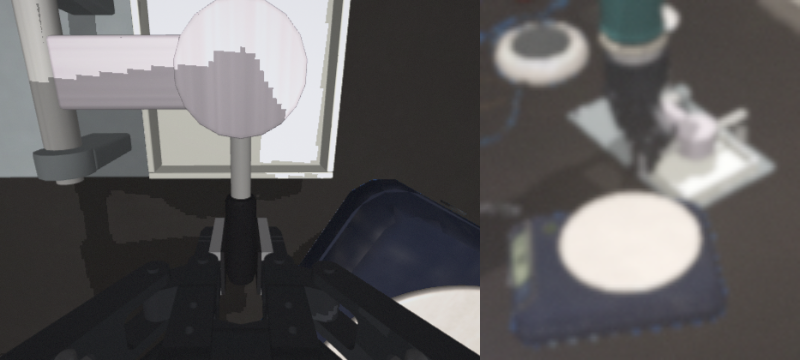

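The mould is fully over and resting on its stop (15 N), with no specimen visible in the tray. Next: raise the grip 45 mm and let it fall.

arm_command(
  travel=[
    [0,-1.5,-16],
    [0,-5,-31],
    [0,-13,-48],
    [0,-13,-48],
  ],
  roll=[0,0,0,0],
)

```text
time: 8.55
position: [502.5, 117.8, 59.4]
tool_rot: [1.0, 0.027, 0.0, 0.002]
ft_force: [4.4, -7.2, 1.7]
gripper_width: 14.7
grip_force: 31.5
```

arm_command(
  travel=[
    [0,6,-8],
    [0,10,-25],
    [0,10,-25],
    [0,10,-25],
    [0,10,-25],
  ],
  roll=[0,0,0,0,0],
  gripper=1,
)

```text
time: 9.05
position: [501.3, 109.2, 82.5]
tool_rot: [1.0, 0.026, -0.002, 0.0]
ft_force: [-0.5, 0.7, -0.3]
gripper_width: 84.4
grip_force: 0.0
```

```bash
cat >> h.py <<'E'
def orange():
    s=tool()
    for n in ['wrist','scene','side']:
        im,d=snapshot(n);P=pts(n,d,s);hsv=cv2.cvtColor(im,cv2.COLOR_RGB2HSV)
        m=(hsv[...,0]<22)&(hsv[...,0]>3)&(hsv[...,1]>140)&(hsv[...,2]>90)&(abs(P[...,0]-588)<90)&(abs(P[...,1]-150)<160)&(d>0)
        k=(abs(P[...,0]-586)<20)&(abs(P[...,1]-111)<20)&(P[...,2]>30)
        print(n,'orange',m.sum(),P[m].mean(0).round(1) if m.any() else '','cup top z',np.percentile(P[k][:,2],[10,50,90]).round(1) if k.any() else '')
        if m.any(): q=np.argwhere(m).mean(0).round();print(q,P[m].min(0).round(),P[m].max(0).round())
    return s
E
python3 -c "
from h import *
orange()"
```

```text
t 9.05 pos [501.3 109.2  82.5] q [0.17 0.06 2.06 0.   1.02 1.68] head 0.053 down [-0.003 -0.    -1.   ] F [-0.5  0.7 -0.3] w 84.4 0.0
wrist orange 0  cup top z [ 71.3  72.2 259.4]
scene orange 5 [579.4  96.8  22.8] cup top z [51.9 74.  76.7]
[180. 269.] [575.  94.  18.] [585. 100.  27.]
side orange 20 [577.  122.7  20.2] cup top z [68.2 71.5 73. ]
[254. 234.] [573. 116.  12.] [583. 129.  30.]
```

Orange is visible only between z 12 and 30 inside the tray, so the specimen has dropped out. Next: grip the bar again and swing the mould back.

arm_command(
  travel=[
    [0,3,15],
    [0,3,35],
    [0,3,55],
    [0,3,71],
    [0,3,71],
  ],
  roll=[0,0,0,0,0],
  gripper=0.6,
)

```text
time: 9.7
position: [500.0, 106.0, 10.2]
tool_rot: [1.0, 0.026, -0.003, 0.0]
ft_force: [-0.3, -0.6, -0.7]
gripper_width: 51.3
grip_force: 0.0
```

arm_command(
  travel=[
    [0,0,0],
    [0,0,0],
    [0,0,0],
    [0,0,0],
    [0,0,0],
  ],
  roll=[0,0,0,0,0],
  gripper=0.1,
)

```text
time: 10.2
position: [504.1, 106.2, 14.2]
tool_rot: [1.0, 0.026, 0.001, 0.0]
ft_force: [-0.4, -2.1, 4.8]
gripper_width: 14.3
grip_force: 30.3
```

```bash
python3 -c "
from h import *
orange()"
```

```text
t 10.2 pos [504.1 106.2  14.2] q [ 0.16  0.15  2.11 -0.    0.88  1.68] head 0.053 down [ 0.002 -0.    -1.   ] F [-0.4 -2.1  4.8] w 14.3 30.3
wrist orange 0  cup top z [71.2 72.1 73.2]
scene orange 6 [580.2  97.4  21.4] cup top z [52.5 74.2 76.7]
[180. 270.] [575.  94.  16.] [585. 100.  24.]
side orange 21 [577.  122.4  19.6] cup top z [56.7 71.3 73. ]
[254. 234.] [573. 116.  12.] [584. 128.  30.]
```

arm_command(
  travel=[
    [0,-1.3,-14.8],
    [0,-5.1,-29.1],
    [0,-11.4,-42.5],
    [0,-19.9,-54.6],
    [0,-30.4,-65.1],
  ],
  roll=[0,0,0,0,0],
)

```text
time: 10.85
position: [502.6, 131.2, 80.2]
tool_rot: [1.0, 0.028, 0.001, 0.005]
ft_force: [-1.4, -21.9, 14.8]
gripper_width: 14.5
grip_force: 29.1
```

arm_command(
  travel=[
    [0,-12.1,-8.5],
    [0,-25.5,-14.8],
    [0,-39.8,-18.6],
    [0,-54.6,-19.9],
    [0,-69.4,-18.6],
  ],
  roll=[0,0,0,0,0],
)

```text
time: 11.35
position: [499.1, 209.1, 108.1]
tool_rot: [1.0, 0.025, 0.002, -0.003]
ft_force: [-20.9, 5.2, 39.8]
gripper_width: 9.1
grip_force: 30.7
```

arm_command(
  travel=[
    [0,-14.3,3.8],
    [0,-27.7,10.1],
    [0,-39.8,18.6],
    [0,-50.3,29.1],
    [0,-54.8,35],
  ],
  roll=[0,0,0,0,0],
)

```text
time: 11.85
position: [496.1, 264.1, 63.2]
tool_rot: [1.0, 0.027, 0.002, -0.002]
ft_force: [-0.2, -0.4, -0.1]
gripper_width: 8.6
grip_force: 0.0
```

arm_command(
  travel=[
    [0,-5.4,8.8],
    [0,-9.8,18.3],
    [0,-12.9,28.2],
    [0,-14.8,38.4],
    [0,-15.3,46],
  ],
  roll=[0,0,0,0,0],
)

```text
time: 12.35
position: [495.2, 276.5, 23.8]
tool_rot: [1.0, 0.026, -0.001, 0.0]
ft_force: [-31.7, -17.0, 95.7]
gripper_width: 8.8
grip_force: 51.3
```

arm_command(
  travel=[
    [0,0,1.5],
    [0,0,2],
    [0,0,2],
  ],
  roll=[0,0,0],
)

```text
time: 12.65
position: [495.1, 276.4, 24.4]
tool_rot: [1.0, 0.026, 0.0, -0.0]
ft_force: [-26.8, -13.6, 69.2]
gripper_width: 8.8
grip_force: 40.5
```

```bash
python3 -c "
from h import *
orange()"
```

```text
t 12.65 pos [495.1 276.4  24.4] q [0.47 0.23 1.99 0.   0.92 1.98] head 0.052 down [ 0.  0. -1.] F [-26.8 -13.6  69.2] w 8.8 40.5
wrist orange 0  cup top z 
scene orange 11 [580.7  98.7  27.2] cup top z [30.8 32.8 34.3]
[179. 269.] [574.  93.  19.] [587. 105.  33.]
side orange 73 [584.9 121.   23.1] cup top z [30.3 30.9 32.2]
[252. 232.] [573. 104.  12.] [599. 131.  31.]
```

The bar slipped out past the top and fell onto its rest, and the closed fingers are now pressing down on it. I'll lift off straight away.

arm_command(
  travel=[
    [0,0,-10],
    [0,0,-40],
    [0,0,-80],
    [0,0,-110],
    [0,0,-110],
  ],
  roll=[0,0,0,0,0],
)

```text
time: 13.3
position: [497.8, 277.4, 128.7]
tool_rot: [1.0, 0.026, 0.004, -0.002]
ft_force: [1.2, -0.3, -0.6]
gripper_width: 8.1
grip_force: 0.0
```

```bash
python3 - <<'E'
from h import *
orange()
for n in ['scene','side']:
    im,d=snapshot(n);P=pts(n,d)
    for nm,c in [('cup0',(577.5,281)),('bar0',(494.6,276)),('cup180',(586,111))]:
        k=(abs(P[...,0]-c[0])<12)&(abs(P[...,1]-c[1])<12)&(P[...,2]<90)&(d>0)
        print(n,nm,k.sum(),np.percentile(P[k][:,2],[10,50,95]).round(1) if k.any() else '')
im,d=snapshot('wrist');im2,d=snapshot('scene')
save('o6',np.hstack([cv2.resize(im,(480,360)),cv2.resize(im2[125:245,195:305],(320,360))]))
E
```

```text
t 13.3 pos [497.8 277.4 128.7] q [ 0.46  0.11  1.91 -0.    1.11  1.98] head 0.052 down [ 0.008  0.004 -1.   ] F [ 1.2 -0.3 -0.6] w 8.1 0.0
wrist orange 1231 [586.8 115.   26.7] cup top z [30.1 30.5 31.1]
[ 98. 488.] [573.  96.   9.] [601. 126.  32.]
scene orange 12 [580.8 100.3  26.5] cup top z [30.3 31.9 33.6]
[179. 269.] [575.  97.  22.] [588. 107.  32.]
side orange 73 [584.9 121.1  23.2] cup top z [30.1 30.7 31.7]
[252. 232.] [573. 105.   9.] [598. 129.  31.]
scene cup0 24 [ 4.3  7.8 72.1]
scene bar0 45 [-0.5  3.9 65.5]
scene cup180 44 [14.3 30.9 34.3]
side cup0 87 [ 2.2  4.3 69.9]
side bar0 130 [-2.5 51.7 62.9]
side cup180 50 [19.9 29.  30.9]
```

View pics/o6.png

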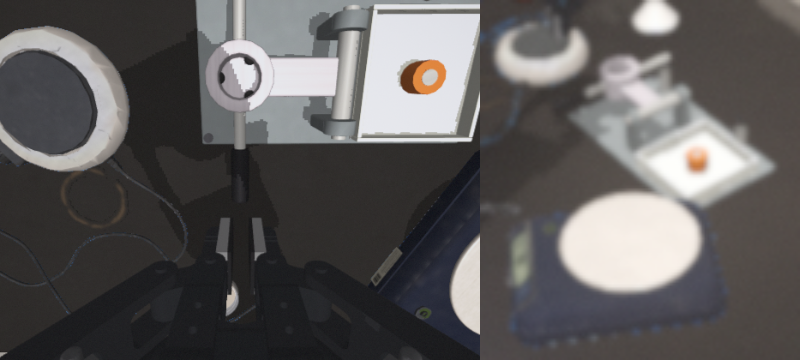

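The mould is back upright on its rest and empty. The specimen stands flat in the tray, at (425,77) in the left picture. Next I'll measure the specimen's top face and the pan.

```bash
python3 - <<'E'
from h import *
s=tool();im,d=snapshot('wrist');P=pts('wrist',d,s)
k=(abs(P[...,0]-587)<50)&(abs(P[...,1]-111)<45)&(P[...,2]>28)&(P[...,2]<34)
n,l,st,c=cv2.connectedComponentsWithStats(k.astype(np.uint8));i=1+st[1:,4].argmax()
q=P[l==i];print('puck',st[i],q.mean(0),np.percentile(q,[2,98],0))
p=(q[:,:2].min(0)+q[:,:2].max(0))/2;print(p)
pk=np.r_[q[:,:2].mean(0),-20+150]
im,d=snapshot('scene');P=pts('scene',d)
k=(P[...,2]>64)&(P[...,2]<76)&(im.min(-1)>140)&(abs(P[...,0]-410)<150)&(P[...,1]<100)&(P[...,1]>-150)
n,l,st,c=cv2.connectedComponentsWithStats(k.astype(np.uint8));i=1+st[1:,4].argmax();m=(l==i).astype(np.uint8)
q=P[l==i];print('pan',st[i],q.mean(0),q.min(0),q.max(0))
# ellipse fit edge to plane z=70
ct=max(cv2.findContours(m,0,cv2.CHAIN_APPROX_NONE)[0],key=len);e=P[ct[:,0,1],ct[:,0,0]][:,:2]
(x,y),r=cv2.minEnclosingCircle(e.astype(np.float32));print('circ',x,y,r)
tool(pk)
E
```

```text
t 13.65 pos [492.8 275.2 121.7] q [ 0.47  0.12  1.92 -0.    1.11  1.98] head 0.053 down [-0.003 -0.002 -1.   ] F [ 0.4  0.5 -0.6] w 8.4 0.0
puck [ 480   70   41   41 1237] [587.10906204 111.084259    29.78259721] [[573.8842182   97.48630375  28.30943729]
 [600.11394936 124.51593899  31.27603025]]
[586.77580169 110.57063702]
pan [ 223  189   48   33 1194] [407.75227644 -18.84725113  71.54222242] [330.64087311 -94.37599279  64.84041472] [489.17184731  67.78174081  75.96590081]
circ 409.2312316894531 -11.510639190673828 83.41902160644531
t 13.75 pos [493.2 275.6 122.3] q [0.47 0.12 1.92 0.   1.11 1.98] head 0.053 down [-0.002 -0.001 -1.   ] F [ 0.3 -0.1 -0.2] w 8.4 0.0
go [ 85.1 169.2  -7.7]
```

arm_command(
  travel=[
    [17,34,0],
    [34,68,0],
    [51,102,0],
    [68,136,0],
    [85,169,0],
  ],
  roll=[0,0,0,0,0],
  gripper=0.6,
)

```text
time: 14.25
position: [588.2, 110.3, 123.2]
tool_rot: [1.0, 0.026, -0.0, 0.0]
ft_force: [0.7, 1.5, -0.2]
gripper_width: 51.3
grip_force: 0.0
```

arm_command(
  travel=[
    [0,0,15],
    [0,0,30],
    [0,0,50],
    [0,0,70],
    [0,0,70],
  ],
  roll=[0,0,0,0,0],
)

```text
time: 14.75
position: [582.9, 112.4, 48.8]
tool_rot: [1.0, 0.027, -0.005, 0.0]
ft_force: [0.3, -0.7, -0.1]
gripper_width: 51.4
grip_force: 0.0
```

```bash
cat >> h.py <<'E'
def tips(s):
    x0,y0=s['position'][:2]
    for n in ['side','scene']:
        im,d=snapshot(n);Q=pts(n,d)
        k=(abs(Q[...,0]-x0)<16)&(abs(Q[...,1]-y0)<50)&(Q[...,2]>34)&(Q[...,2]<150);q=Q[k]
        print(n,[(z,int(((q[:,2]>=z)&(q[:,2]<z+4)).sum())) for z in range(34,130,4)])
E
python3 - <<'E'
from h import *
s=tool([587,111,-20]);tips(s)
E
```

```text
t 14.75 pos [582.9 112.4  48.8] q [0.15 0.25 1.91 0.   0.99 1.66] head 0.054 down [-0.009 -0.001 -1.   ] F [ 0.3 -0.7 -0.1] w 51.4 0.0
go [ 4.7  1.6 68.7]
side [(34, 0), (38, 0), (42, 0), (46, 0), (50, 0), (54, 0), (58, 0), (62, 0), (66, 0), (70, 0), (74, 0), (78, 0), (82, 0), (86, 12), (90, 12), (94, 19), (98, 14), (102, 17), (106, 17), (110, 20), (114, 18), (118, 15), (122, 4), (126, 5)]
scene [(34, 2), (38, 0), (42, 0), (46, 0), (50, 0), (54, 0), (58, 0), (62, 0), (66, 0), (70, 0), (74, 0), (78, 0), (82, 0), (86, 0), (90, 4), (94, 9), (98, 12), (102, 12), (106, 8), (110, 9), (114, 13), (118, 11), (122, 7), (126, 11)]
```

arm_command(
  travel=[
    [0,0,15],
    [0,0,30],
    [0,0,45],
    [0,0,58],
    [0,0,58],
  ],
  roll=[0,0,0,0,0],
)

```text
time: 15.35
position: [585.1, 111.3, -7.4]
tool_rot: [1.0, 0.026, -0.003, 0.0]
ft_force: [-0.2, -1.0, -0.2]
gripper_width: 50.8
grip_force: 0.0
```

arm_command(
  travel=[
    [0,0,5],
    [0,0,9],
    [0,0,13],
    [0,0,13],
  ],
  roll=[0,0,0,0],
)

```text
time: 15.75
position: [587.7, 111.7, -17.5]
tool_rot: [1.0, 0.026, -0.0, 0.0]
ft_force: [-0.1, 0.4, 0.0]
gripper_width: 51.2
grip_force: 0.0
```

arm_command(
  travel=[
    [0,0,0],
    [0,0,0],
    [0,0,0],
    [0,0,0],
  ],
  roll=[0,0,0,0],
  gripper=0.2,
)

```text
time: 16.15
position: [588.4, 111.8, -16.7]
tool_rot: [1.0, 0.026, 0.001, -0.0]
ft_force: [-0.4, 0.4, 1.2]
gripper_width: 28.2
grip_force: 29.7
```

```bash
python3 - <<'E'
from h import *
s=tool([587,111,-20]);im,d=snapshot('wrist');P=pts('wrist',d,s)
k=(abs(P[...,0]-587)<40)&(abs(P[...,1]-111)<14)&(P[...,2]<45)
hsv=cv2.cvtColor(im,cv2.COLOR_RGB2HSV);m=k&(hsv[...,0]<22)&(hsv[...,1]>140)
print(m.sum(),P[m].mean(0) if m.any() else '', P[m].min(0),P[m].max(0))
for p in [(240,265),(322,265)]: print(P[p[1],p[0]].round())
E
```

```text
t 16.15 pos [588.4 111.8 -16.7] q [0.15 0.34 1.94 0.   0.86 1.66] head 0.053 down [ 0.001  0.    -1.   ] F [-0.4  0.4  1.2] w 28.2 29.7
go [-1.4  0.7  3.3]
3078 [591.82206492 111.54879062  26.71755294] [572.80862766  97.24005667   9.25601313] [602.73150013 124.98763496  33.22134715]
[598. 130.  33.]
[601.  95.  34.]
```

arm_command(
  travel=[
    [0,0,-10],
    [0,0,-30],
    [0,0,-60],
    [0,0,-90],
    [0,0,-110],
  ],
  roll=[0,0,0,0,0],
)

```text
time: 16.7
position: [588.8, 111.8, 95.6]
tool_rot: [1.0, 0.026, 0.001, -0.0]
ft_force: [0.6, 0.4, -0.7]
gripper_width: 28.7
grip_force: 29.7
```

```bash
python3 - <<'E'
from h import *
s=tool([425,-12,92]);im,d=snapshot('wrist');P=pts('wrist',d,s)
hsv=cv2.cvtColor(im,cv2.COLOR_RGB2HSV);m=(abs(P[...,0]-587)<40)&(abs(P[...,1]-111)<14)&(hsv[...,0]<22)&(hsv[...,1]>140)&(P[...,2]<200)
print(m.sum(),P[m].mean(0) if m.any() else '', np.percentile(P[m],[3,97],0) if m.any() else '')
E
```

```text
t 16.7 pos [588.8 111.8  95.6] q [ 0.15  0.2   1.87 -0.    1.06  1.66] head 0.053 down [ 0.003  0.    -1.   ] F [ 0.6  0.4 -0.7] w 28.7 29.7
go [-170.1  115.     3.2]
3094 [592.00576387 111.60456355 139.10893138] [[575.38452014  98.8184292  124.76711439]
 [602.36881176 124.03004356 142.82707292]]
```

The specimen is held level, its top at z≈142. Next: carry it over the pan.

arm_command(
  travel=[
    [-12,8,0],
    [-32,22,0],
    [-55,37,0],
    [-78,53,0],
    [-100,68,0],
  ],
  roll=[0,0,0,0,0],
)

```text
time: 17.25
position: [487.8, 37.5, 90.5]
tool_rot: [1.0, 0.026, -0.002, 0.0]
ft_force: [-0.0, 0.1, -1.1]
gripper_width: 28.6
grip_force: 29.7
```

arm_command(
  travel=[
    [-20,14,0],
    [-40,28,0],
    [-58,39,0],
    [-70,47,0],
    [-70,47,0],
  ],
  roll=[0,0,0,0,0],
)

```text
time: 17.75
position: [421.0, -12.8, 91.2]
tool_rot: [1.0, 0.026, -0.002, -0.0]
ft_force: [-0.6, -0.5, -0.1]
gripper_width: 28.3
grip_force: 29.7
```

arm_command(
  travel=[
    [0,0,8],
    [0,0,18],
    [0,0,28],
    [0,0,36],
    [0,0,36],
  ],
  roll=[0,0,0,0,0],
)

```text
time: 18.25
position: [422.6, -11.7, 54.7]
tool_rot: [1.0, 0.027, -0.002, -0.0]
ft_force: [-0.2, -0.5, -1.7]
gripper_width: 28.6
grip_force: 29.7
```

```bash
python3 - <<'E'
from h import *
s=tool([425,-12,43]);im,d=snapshot('wrist');P=pts('wrist',d,s)
hsv=cv2.cvtColor(im,cv2.COLOR_RGB2HSV);x,y=s['position'][:2]
m=(abs(P[...,0]-x)<30)&(abs(P[...,1]-y)<14)&(hsv[...,0]<22)&(hsv[...,1]>140)&(P[...,2]<200)
print('puck',m.sum(),np.percentile(P[m],[3,97],0) if m.any() else '')
k=(np.hypot(P[...,0]-408,P[...,1]+17)<70)&(P[...,2]<80)&(im.min(-1)>140);print('pan z',np.percentile(P[k][:,2],[5,50,95]))
save('o7',im)
E
```

```text
t 18.25 pos [422.6 -11.7  54.7] q [-0.09 -0.08  2.26 -0.    0.97  1.43] head 0.053 down [-0.004  0.    -1.   ] F [-0.2 -0.5 -1.7] w 28.6 29.7
go [ 2.4  0.4 11.7]
puck 3113 [[409.80957639 -24.48355918  83.50279017]
 [436.5029809    1.0272171  101.91655529]]
pan z [68.32673937 69.26828469 70.22228968]
```

View pics/o7.png

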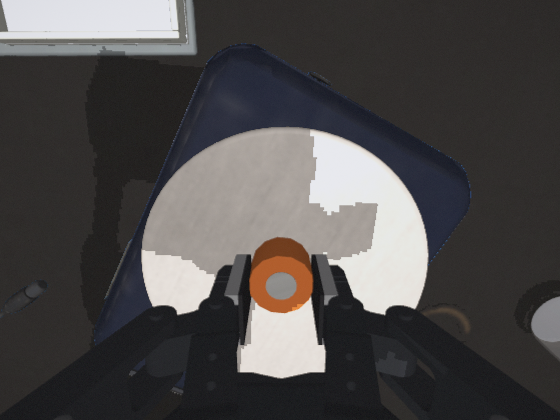

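The specimen is at (281,285), over the pan, with its bottom about 11 mm above it. I'll lower it with force checks.

arm_command(
  travel=[
    [0,0,4],
    [0,0,7],
    [0,0,9],
    [0,0,9],
    [0,0,9],
  ],
  roll=[0,0,0,0,0],
)

```text
time: 18.8
position: [424.3, -12.1, 47.9]
tool_rot: [1.0, 0.026, 0.0, 0.0]
ft_force: [0.6, -0.7, -0.4]
gripper_width: 28.8
grip_force: 29.7
```

arm_command(
  travel=[
    [0,0,1],
    [0,0,1],
    [0,0,1],
  ],
  roll=[0,0,0],
)

```text
time: 19.1
position: [424.2, -12.1, 46.8]
tool_rot: [1.0, 0.026, 0.0, 0.0]
ft_force: [0.1, -0.1, -0.7]
gripper_width: 28.5
grip_force: 29.7
```

```bash
python3 - <<'E'
from h import *
s=tool();im,d=snapshot('wrist');P=pts('wrist',d,s)
hsv=cv2.cvtColor(im,cv2.COLOR_RGB2HSV);x,y=s['position'][:2]
m=(abs(P[...,0]-x)<30)&(abs(P[...,1]-y)<14)&(hsv[...,0]<22)&(hsv[...,1]>140)&(P[...,2]<200)
print('puck',m.sum(),np.percentile(P[m],[3,97],0) if m.any() else '')
E
```

```text
t 19.1 pos [424.2 -12.1  46.8] q [-0.09 -0.07  2.26 -0.    0.95  1.43] head 0.053 down [ 0. -0. -1.] F [ 0.1 -0.1 -0.7] w 28.5 29.7
puck 3104 [[411.13319966 -24.86793218  75.72224913]
 [437.87368317   0.5851572   94.06119876]]
```

arm_command(
  travel=[
    [0,0,1],
    [0,0,2],
    [0,0,2],
  ],
  roll=[0,0,0],
)

```text
time: 19.45
position: [424.3, -12.1, 45.5]
tool_rot: [1.0, 0.026, -0.0, 0.0]
ft_force: [-1.2, 0.3, 5.5]
gripper_width: 28.5
grip_force: 30.3
```

arm_command(
  travel=[
    [0,0,0.5],
    [0,0,1],
    [0,0,1],
  ],
  roll=[0,0,0],
)

```text
time: 19.75
position: [424.3, -12.1, 45.4]
tool_rot: [1.0, 0.026, -0.0, 0.0]
ft_force: [-6.0, 0.3, 13.5]
gripper_width: 28.4
grip_force: 30.9
```

It is on the pan (13 N). I'll ease off, open and rise.

arm_command(
  travel=[
    [0,0,-1],
    [0,0,-1],
  ],
  roll=[0,0],
)

```text
time: 19.95
position: [424.6, -12.1, 45.5]
tool_rot: [1.0, 0.026, 0.0, 0.0]
ft_force: [-2.0, 0.1, 7.5]
gripper_width: 28.6
grip_force: 30.2
```

arm_command(
  travel=[
    [0,0,0],
    [0,0,0],
    [0,0,0],
    [0,0,0],
  ],
  roll=[0,0,0,0],
  gripper=0.65,
)

```text
time: 20.35
position: [424.0, -12.1, 44.5]
tool_rot: [1.0, 0.026, -0.0, -0.0]
ft_force: [-0.7, 0.4, 0.1]
gripper_width: 55.8
grip_force: 0.0
```

arm_command(
  travel=[
    [0,0,-10],
    [0,0,-30],
    [0,0,-60],
    [0,0,-90],
    [0,0,-90],
  ],
  roll=[0,0,0,0,0],
)

```text
time: 20.85
position: [428.2, -12.4, 140.2]
tool_rot: [1.0, 0.026, 0.005, 0.001]
ft_force: [1.3, -0.1, 0.4]
gripper_width: 55.4
grip_force: 0.0
```

arm_command(
  travel=[
    [0,0,0],
    [0,0,0],
    [0,0,0],
    [0,0,0],
    [0,0,0],
  ],
  roll=[0,0,0,0,0],
)

```text
time: 21.35
position: [423.6, -12.0, 134.0]
tool_rot: [1.0, 0.026, -0.001, -0.0]
ft_force: [0.1, -0.4, 0.6]
gripper_width: 55.3
grip_force: 0.0
```

```bash
python3 - <<'E'
from h import *
s=tool();im,d=snapshot('wrist');P=pts('wrist',d,s)
k=(np.hypot(P[...,0]-424,P[...,1]+12)<40)&(P[...,2]>88)&(P[...,2]<96);q=P[k]
A=np.c_[q[:,:2]-q[:,:2].mean(0),np.ones(len(q))];c=np.linalg.lstsq(A,q[:,2],rcond=None)[0]
print('puck top',k.sum(),q.mean(0),'tilt',c[:2])
k=(P[...,2]>66)&(P[...,2]<73)&(im.min(-1)>120)&(np.hypot(P[...,0]-408,P[...,1]+17)<100)
n,l,st,_=cv2.connectedComponentsWithStats(k.astype(np.uint8));i=1+st[1:,4].argmax();q=P[l==i]
print('pan',cv2.minEnclosingCircle(q[:,:2].astype(np.float32)))
im,d=snapshot('side');P=pts('side',d);k=(abs(P[...,0]-577)<26)&(abs(P[...,1]-281)<26)&(P[...,2]>30);print('cup0',k.sum(),np.percentile(P[k][:,2],[50,97]))
E
```

```text
t 21.35 pos [423.6 -12.  134. ] q [-0.09 -0.18  2.18 -0.    1.14  1.43] head 0.053 down [-0.002  0.    -1.   ] F [ 0.1 -0.4  0.6] w 55.3 0.0
puck top 1323 [424.46215281 -12.13919071  91.80779597] tilt [-0.00888155 -0.00338506]
pan ((409.7337341308594, -14.390877723693848), 79.41661071777344)
cup0 403 [64.79129617 73.20028578]
```

The specimen lies flat about 15 mm from the pan's centre, the mould is upright, and the robot is clear.

```bash
python3 -c "
from workcell import *
print(close_job())"
```

```text
the job is handed in; nothing more can be done
None
```

I handed the job in at about 21 s of the 72 s allowed: the specimen came out on the first knock and lies flat on the balance pan about 15 mm from its centre, with the mould upright and empty. On the swing back the bar slipped out of the fingers and the mould fell onto its rest; the fingers then pressed on the bar (95.7 N highest wrist reading), and the hand-in returned no verdict.

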